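# Seat the ingot in an investment ring, check its depth and mark it ready or redo

### The arm

A 7-joint arm with a two-finger parallel gripper is mounted at the origin on the work surface. World frame = base frame: x ahead of the robot, y to its left, z up, the work surface at z = 0. Lengths are in m, angles in rad, forces in N, time in s.
With the tool pointing down it reaches from about 0.425 to 1.025 m from the base axis. Payload 3.6 kg.
Tool frame: the origin (TCP) lies on the mounting face of the last link; the fingertips stand 173 mm ahead of it and the grasp point (between the pads) lies 155 mm ahead of it (robot.tips_ahead is the distance from the TCP to the fingertips, in m); z points along the fingers, y is the direction in which the jaws open and shut (so a half turn about z gives the same grasp; the last joint's range is limited). The gripper opens to 85 mm and grips with 20 to 120 N. Pads are 22 mm wide; open, the fingers measure 114 mm over their backs; the gripper's body (76 mm by 85 mm) begins 54 mm behind the grasp point. The pads swing forward as they close: fully open they stand 13 mm farther back than shut.
Start: joints at [-1.268, 0.591, 0.048, 1.609, -0.033, 0.943, -0.034], TCP at [0.28, 0.669, 0.405] pointing down, gripper open.
Joint ranges: [-2.69, 2.69], [-0.47, 2.24], [-1.27, 1.36], [0.19, 2.51], [-1.53, 4.68], [0.08, 2.07], [-3.09, 3.09]. Speed limits (rad/s): [2.57, 2.57, 3.14, 3.14, 3.14, 3.14, 3.14].

### API

Orientations are given as a unit quaternion [x, y, z, w].
In Python, from cell import robot gives the robot as it stands. The module is installed in compiled form; this text tells all that it offers.
- The arm moves only by the shell command python3 -m creep 'ROWS' [FORCE]. ROWS is JSON, a list of rows, each a list of 7 numbers: the shift along the tool's x, y, z in units of 0.15 m (1.0 is 0.15 m), then the turn, a rotation vector about the tool's x, y, z in units of 45 degrees (1.0 is 45 degrees), then the finger opening in mm, from 0 to 85.4. A call has 1 to 12 rows; each row is the pose to reach, as a shift and turn from the pose commanded when the call began, along the tool's axes at that moment; what a row does not reach only later rows make up. A row lasts 1/10 s, in which the tool goes at most 50 mm and 8.59 degrees, less where a joint would pass 70% of its speed; a pose out of reach is approached as far as the arm can. A call with a number of a shift or a turn outside -1 to 1 is refused whole. A call with a gripper value outside its range is refused whole. The fingers move at their own pace and stop on an object; FORCE is the grip in N (left out, the last holds). Time passes only in rows, so rows that repeat a pose let the fingers close. It gives the time, the measured TCP pose, the force and the opening at its end, in the units of the state.
- robot.sense(): the state, without advancing time (a new reading comes with each control period).
- robot.read_camera(name): name is "side" or "top" or "wrist"; returns (picture, depth): 400x640x3 uint8, blue, green, red; 400x640 float32, m along the optical axis (not along the pixel's ray), 0 where there is no reading.
- robot.camera_info(name): a dict with "K" (3x3 intrinsics, pixels), "rvec" (rotation vector, rad) and "tvec" (3), from world to camera coordinates, as OpenCV has them; the wrist camera has in their place "tool_from_camera" (4x4, takes a point from camera to tool coordinates, whose origin is the TCP and whose axes are the flange's). Camera axes: x right, y down, z forward; pixel columns grow to the right and rows downward; lengths in m; the calibration is good to about 2 mm. A picture is of the moment at which its call begins: read the wrist's pose just before it. camera_info takes no time and is no camera call.
- robot.job_done(): hands the job in, once; it reports no verdict.
Trained networks look in the newest picture that a camera, given by its name, has taken for a name from the list of things; names that differ only in an ending like _2 or _b are one class to them, and where a whole thing is asked for, a point or a joint stands for the part that bears it (a point fixed in the world has none). Each returns a list of dicts, best first, with "score" (0 to 1); they miss things now and then, are a little off and sometimes report something else, mostly with a low value. They report only what shows in the picture. A call takes as long as a camera call.
- robot.find_in(camera, target): "pixel" ([row, column] in pixels, amid what is visible of it).
- robot.mark_of(camera, target): "pixel" ([row, column] in pixels: a listed point, or the origin of a listed thing).
The state is a dict: "time": time; "q": joint angles; "dq": joint speeds; "joint_efforts": joint torques, N m; "position": TCP position; "eef_rot": TCP orientation; "contact_force": force on the tool from outside, world axes, zero at the start; "torque": the same for the moment, N m; "grip_width": opening from 0.0 (shut) to 1.0 (fully open).
Only numpy, scipy, OpenCV 4.12 (cv2) and the standard library are available. Lean on these libraries where they do the work, as an engineer would, in place of code of your own. Each camera call takes 0.05 s, during which the arm holds its last target. There are 200 camera calls.

### The job

Take the depth gauge from its stand and push with it the ceramic ingot that sits in the hole of the white investment ring down until it bottoms firmly; let go and leave the gauge standing in the hole. Read its red band against the top of the steel collar, then slide the orange sled along its board until its hole drops fully over the right pin: the green pin if the bore is deep enough (band sunk below the collar's top), the red pin if it is too shallow (band still showing above it); if the collar's top cuts across the band, either pin will do. Leave the jar, the red wax block and the stone model where they are.

Things in the scene. Friction and masses are not known exactly. Their poses are not given: they have to be found in the camera images.
- gauge_grip (a point): Depth gauge, upright and loose, 60 g, 120 mm long: steel rod of 12 mm diameter, 88 mm long, foot chamfered by 4 mm, with a blue plastic grip of 18 mm diameter, 32 mm tall, on top. This point: centre of the blue grip, 104 mm above the foot, 16 mm below the top; z up along the rod. At the start it stands in the stand, foot 8 mm above the table.
- band (a point): Centre of the gauge's red band, which is 4 mm tall, on the rod's axis 32 mm above the foot (72 mm below gauge_grip).
- stand: Aluminium block 56 x 56 x 34 mm, fixed, with a 26 mm deep, 16 mm wide hole in the middle of its top that holds the gauge at the start. Origin: centre of its underside, on the table.
- rim (a point): Centre of the bore's mouth: top face of the steel collar (46 x 46 x 10 mm) on the white investment ring (58 mm diameter, 62 mm tall, fixed); 72 mm above the table, z up. The collar's hole is 14 mm wide with a 3 mm chamfer, the bore below it 14 mm too.
- ingot: Cream ceramic ingot, 12 mm diameter, 10 mm tall, stuck in the bore on its axis; origin: centre of its top face, 5 to 13 mm below the rim at the start. It slides down only, stiffly: pushing takes about 5 N all the way and it stays where it is left, until it meets the hidden bottom.
- bore_bottom: The solid bottom of the blind bore, hidden in the ring. The position given is NOT the bottom but the mouth of the bore (same as rim). When the ingot bottoms, its top and the gauge's foot are 20 to 44 mm below the rim, different each time; the push then rises sharply. Press on with 10 N or more in all, for 0.2 s, to be sure.
- board: Verdict board, fixed: a straight track along its own y axis, 204 mm long, 72 mm wide (x), with side walls 30 mm high and end walls 28 mm high, white rails inside with their top 14 mm above the table. Origin: centre of its underside, on the table. The two pins stand on its centre line 60 mm from the origin towards +y and -y, which colour is where changes.
- green_pin: Green locating pin of 10 mm diameter with a chamfered top 22.5 mm above the table, fixed on the board's centre line, with two green tabs on the side walls beside it (tops 34 mm above the table). It means deep enough. Origin: on the pin's axis at table height.
- red_pin: Red locating pin, same sizes, with two red tabs; it means too shallow. Origin: on the pin's axis at table height.
- sled_center (a point): Orange sled, loose, 120 g: plate 57 mm (x) by 70 mm (y, along the track) by 8 mm on four 10 mm feet, 14 mm hole in the middle. This point: middle of the hole, half-way through the plate; axes as the board's. It rides on the rails 28 mm above the table, its underside passing over the pins; over a pin its feet meet gaps in the rails and it drops 8 mm, to 20 mm.
- lug_a (a point): Centre of the sled's upright lug at its +y end: 30 mm wide (x), 8 mm thick (y), 24 mm tall; 31 mm from the hole, outer face 35 mm from it; top 56 mm above the table on the rails, 48 mm once dropped. An equal lug is at the -y end. The sled slides easily (about 1 N): push an outer lug face, finger tips 25 mm or more above the table to clear the pins; an end wall stops it within 2 mm past the pin.
- jar_c (a point): Bystander: amber jar with white lid, 48 mm diameter, 60 mm tall; its centre. Leave alone.
- wax_block: Bystander: red wax block 40 x 40 x 22 mm; origin under its centre. Leave alone.
- stone_model: Bystander: yellow dental stone model on a white base, 56 x 64 x 37 mm; origin under its centre. Leave alone.

How it is judged:
By the outcome, as a careful person would: the job done as asked, in the order asked, and still so for the second after the job is handed in, with the robot touching nothing.
It also fails if it takes over 54 s, if anything falls off the work surface, if the arm or the gripper's body presses on something with over 40 N, if the wrist force passes 120 N, or if a joint passes its speed limit or range.

## Working session

There is one attempt and no reset: what is moved stays moved. The work goes in short steps, Python scripts to look and compute and a shell command to move; the robot and the scene stay as the last step left them, time stands still between calls to the robot, and variables do not carry over. Pictures are saved under pics/ and viewed, about 8 in all and at most 12, crops included, and the job is handed in when it is done.

```bash
mkdir -p pics; cat > h.py <<'E'
import numpy as np, cv2
from scipy.spatial.transform import Rotation as R
from cell import robot
def ray(cam,px,st=None):
    i=robot.camera_info(cam);K=np.array(i["K"])
    d=np.linalg.inv(K)@[px[1],px[0],1.]
    if cam=="wrist":
        T=np.array(i["tool_from_camera"]);W=R.from_quat(st["eef_rot"]).as_matrix()
        return W@T[:3,3]+st["position"], W@T[:3,:3]@d
    M=R.from_rotvec(np.ravel(i["rvec"])).as_matrix()
    return -M.T@np.ravel(i["tvec"]), M.T@d
def at_z(cam,px,z,st=None):
    o,d=ray(cam,px,st); return o+d*(z-o[2])/d[2]
def at_depth(cam,px,dep,st=None):
    o,d=ray(cam,px,st); r,c=int(round(px[0])),int(round(px[1]))
    return o+d*dep[r,c]
def rows(target,yawvec=None):
    # tool-frame shift (units) of a world TCP shift
    st=robot.sense();return R.from_quat(st["eef_rot"]).inv().apply(np.array(target)-st["position"])/.15
E
cat > a.py <<'E'
from h import *
s=robot.sense();print(s)
Z=dict(gauge_grip=.112,rim=.072,ingot=.063,stand=0,board=0,green_pin=0,red_pin=0,sled_center=.028,lug_a=.044,jar_c=.03,wax_block=0,stone_model=0)
for cam in("top","side"):
    im,dep=robot.read_camera(cam);cv2.imwrite(f"pics/{cam}0.png",im)
    for n,z in Z.items():
        m=robot.mark_of(cam,n)
        for k in m[:1 if n!="lug_a" else 2]:print(cam,n,round(k["score"],2),np.round(k["pixel"],1),at_z(cam,k["pixel"],z).round(4))
E
python3 a.py
```

```text
{'time': 0.0, 'q': array([-1.26749001,  0.59210755,  0.04828806,  1.60985245, -0.03331141,
        0.94270279, -0.03370787]), 'dq': array([ 5.38723240e-04, -8.69940341e-05, -5.98014419e-04,  1.63404875e-03,
       -8.46814958e-04,  1.37516255e-03,  4.42716648e-04]), 'joint_efforts': array([ 2.37212123e-05, -5.48688447e+01,  1.54635094e+00, -1.98124051e+01,
        9.38937475e-03,  8.64930335e-03,  2.14379997e-05]), 'position': array([0.2799872 , 0.66826517, 0.40353726]), 'eef_rot': array([ 1.97067213e-01,  9.80389326e-01, -1.12015315e-03, -1.68323490e-04]), 'contact_force': array([-0.20694616, -0.38862985,  0.20126144]), 'torque': array([-0.01640128, -0.04141066, -0.06058476]), 'grip_width': 0.9961194129672489}
top gauge_grip 0.37 [195.  275.8] [0.6137 0.1135 0.112 ]
top rim 0.79 [188.7 352.6] [ 0.6359 -0.1054  0.072 ]
top stand 0.74 [200.1 277.7] [0.6132 0.1158 0.    ]
top board 0.67 [239.3 328.7] [ 0.4938 -0.037   0.    ]
top green_pin 0.63 [242.  351.9] [ 0.4851 -0.1065  0.    ]
top red_pin 0.52 [240.2 308.1] [0.4916 0.0247 0.    ]
top sled_center 0.72 [244. 350.] [ 0.4782 -0.0985
[... 269 characters left out ...]
6 0.0162 0.    ]
side gauge_grip 0.48 [167.5 298.4] [0.6213 0.1106 0.112 ]
side rim 0.58 [250.6 332. ] [ 0.63   -0.0986  0.072 ]
side ingot 0.33 [397.7 318.2] [ 0.5167 -0.3541  0.063 ]
side stand 0.63 [199.3 298.1] [0.6165 0.1104 0.    ]
side board 0.76 [262. 264.] [ 0.4946 -0.038   0.    ]
side green_pin 0.72 [281.7 262.8] [ 0.4809 -0.0843  0.    ]
side red_pin 0.62 [238. 255.] [0.4897 0.0305 0.    ]
side sled_center 0.94 [255.  254.2] [ 0.4772 -0.0316  0.028 ]
side lug_a 0.71 [237.7 255.6] [4.893e-01 2.000e-04 4.400e-02]
side jar_c 0.79 [399.  321.4] [ 0.5239 -0.3501  0.03  ]
side wax_block 0.71 [141.5 238.4] [0.5167 0.362  0.    ]
side stone_model 0.68 [211.9 372.8] [0.7772 0.0169 0.    ]
```

```bash
python3 -c "
import cv2
a=cv2.imread('pics/top0.png')[120:280,200:460];b=cv2.imread('pics/side0.png')[120:400,180:440]
a=cv2.resize(a,None,fx=1.5,fy=1.5,interpolation=2);b=cv2.resize(b,None,fx=1.5,fy=1.5,interpolation=2)
import numpy as np
c=np.zeros((420,800,3),np.uint8);c[:240,:390]=a;c[:420,400:790]=b
cv2.imwrite('pics/v1.png',c)"
```

```text
(no output)
```

View pics/v1.png

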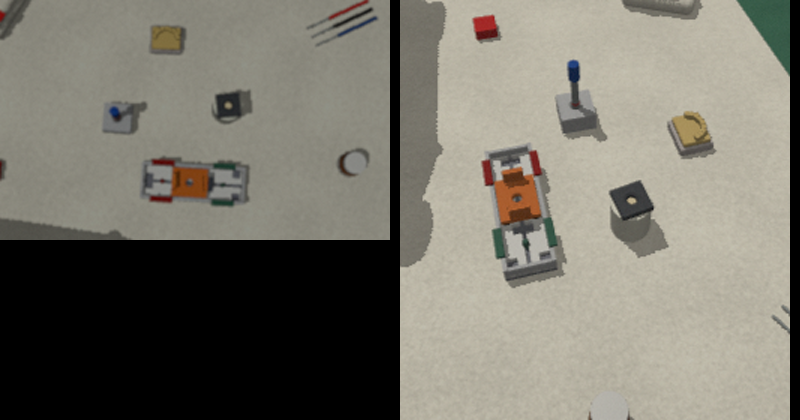

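The picture agrees with the networks: gauge at top-camera px (195,276), ring at (189,353), and the sled mid-board with red on the +y side and green on the -y side. I'm moving above the gauge.

```bash
M='[[-0.87,-0.64,0,0,0,0,85],[-0.87,-0.64,0,0,0,0,85],[-0.87,-0.64,0,0,0,0,85],[-0.87,-0.64,0,0,0,0,85]]'
python3 -m creep '[[-0.87,-0.64,0,0,0,0,85],[-0.87,-0.64,0,0,0,0,85],[-0.87,-0.64,0,0,0,0,85],[-0.87,-0.64,0,0,0,0,85]]' 60
python3 -m creep '[[-0.87,-0.64,0,0,0,0,85],[-0.87,-0.64,0,0,0,0,85],[-0.87,-0.64,0,0,0,0,85],[-0.87,-0.64,0,0,0,0,85]]'
python3 -m creep '[[-0.87,-0.64,0,0,0,0,85],[-0.87,-0.64,0,0,0,0,85],[-0.87,-0.64,0,0,0,0,85],[-0.87,-0.64,0,0,0,0,85]]'
python3 - <<'E'
from h import *
s=robot.sense();print(s['position'],s['eef_rot'],robot.camera_info('wrist'))
print(rows([.615,.112,.40]))
E
```

```text
time: 1.7
position: [0.3684, 0.5232, 0.4048]
eef_rot: [0.202, 0.979, -0.002, 0.002]
contact_force: [-0.4, -0.8, -0.0]
grip_width: 0.995
time: 2.1
position: [0.4506, 0.3843, 0.405]
eef_rot: [0.202, 0.979, -0.002, 0.001]
contact_force: [0.6, -1.2, 0.6]
grip_width: 0.996
time: 2.5
position: [0.5332, 0.2457, 0.4051]
eef_rot: [0.202, 0.979, -0.001, 0.002]
contact_force: [0.3, -0.4, 0.1]
grip_width: 0.997
[0.53316285 0.24566853 0.40511057] [ 0.20167866  0.97944971 -0.00126004  0.00154832] {'K': array([[340.93607799,   0.        , 314.50221718],
       [  0.        , 340.93607799, 194.57663435],
       [  0.        ,   0.        ,   1.        ]]), 'tool_from_camera': array([[-1.53474199e-03, -9.59100457e-01, -2.83061756e-01,
         7.10145586e-02],
       [ 9.99998821e-01, -1.48650553e-03, -3.85188197e-04,
         1.36539488e-05],
       [-5.13386898e-05, -2.83062014e-01,  9.59101608e-01,
         3.10038171e-02],
       [ 0.00000000e+00,  0.00000000e+00,  0.00000000e+00,
         1.00000000e+00]])}
[-0.8531266  -0.60302243  0.03820374]
```

```bash
python3 -m creep '[[-0.8,-0.6,0,0,0,0,85],[-0.8,-0.6,0,0,0,0,85],[-0.8,-0.6,0,0,0,0,85],[-0.8,-0.6,0,0,0,0,85],[-0.8,-0.6,0,0,0,0,85]]'
cat > w.py <<'E'
from h import *
import sys
s=robot.sense();im,dep=robot.read_camera("wrist");cv2.imwrite(f"pics/{sys.argv[1]}.png",im)
print(s['position'],s['eef_rot'])
for a in sys.argv[2:]:
    n,z=a.split('=')
    for k in robot.mark_of("wrist",n)[:2]:
        p=at_z("wrist",k["pixel"],float(z),s);print(n,round(k["score"],2),np.round(k["pixel"],1),p.round(4),"dep",at_depth("wrist",k["pixel"],dep,s).round(4))
E
python3 w.py w1 gauge_grip=.112 stand=0 rim=.072 ingot=.063 sled_center=.028 red_pin=0.0225 green_pin=0.0225
```

```text
time: 3.0
position: [0.6065, 0.1216, 0.4047]
eef_rot: [0.199, 0.98, 0.0, 0.0]
contact_force: [0.9, 0.9, 0.7]
grip_width: 0.998
[0.60651224 0.12155476 0.40468243] [1.98581149e-01 9.80084432e-01 1.68644118e-04 6.50828571e-05]
gauge_grip 0.69 [200.8 308.7] [0.6152 0.1128 0.112 ] dep [0.611  0.1149 0.1271]
gauge_grip 0.29 [283.3 117.6] [ 0.6194 -0.0693  0.112 ] dep [ 0.6333 -0.1082  0.0653]
stand 0.63 [173.4 309.8] [0.6178 0.1111 0.    ] dep [0.6116 0.1142 0.0305]
rim 0.76 [283.8 118.7] [ 0.6323 -0.102   0.072 ] dep [ 0.6345 -0.1082  0.0645]
ingot 0.54 [280.5 123.9] [ 0.6338 -0.1025  0.063 ] dep [ 0.6335 -0.1016  0.0641]
sled_center 0.92 [116.6 127.5] [ 0.4886 -0.0295  0.028 ] dep [ 0.4851 -0.0415  0.0049]
red_pin 0.61 [ 98.8 186.6] [0.4959 0.0308 0.0225] dep [0.4952 0.029  0.0171]
green_pin 0.79 [134.5  89.7] [ 0.4881 -0.0774  0.0225] dep [ 0.4932 -0.0554  0.0566]
```

View pics/w1.png

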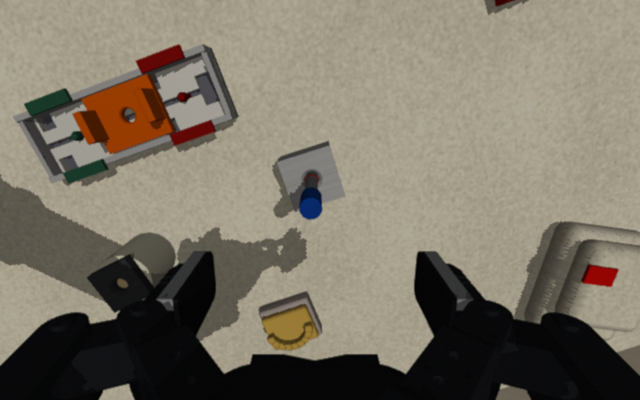

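Grip at px (205,311), gauge at about (0.615, 0.1127). Descending and gripping.

```bash
python3 -m creep '[[-0.075,-0.035,0.3,0,0,0,85],[-0.075,-0.035,0.6,0,0,0,85],[-0.075,-0.035,0.92,0,0,0,60],[-0.075,-0.035,0.92,0,0,0,40],[-0.075,-0.035,0.92,0,0,0,10],[-0.075,-0.035,0.92,0,0,0,5],[-0.075,-0.035,0.92,0,0,0,5],[-0.075,-0.035,0.92,0,0,0,5],[-0.075,-0.035,0.92,0,0,0,5],[-0.075,-0.035,0.92,0,0,0,5]]' 60
python3 w.py w2 gauge_grip=.112 rim=.072 ingot=.062
```

```text
time: 4.4
position: [0.6156, 0.1134, 0.2697]
eef_rot: [0.197, 0.98, 0.001, 0.003]
contact_force: [-0.3, -0.7, 7.7]
grip_width: 0.177
[0.61561379 0.11343821 0.26972585] [0.19716284 0.98036654 0.00124756 0.00259013]
gauge_grip 0.85 [274.8 313.4] [0.6174 0.1127 0.112 ] dep [0.6095 0.116  0.1269]
rim 0.56 [104.2  14.9] [0.5008 0.0094 0.072 ] dep [ 0.4837 -0.036   0.0145]
ingot 0.4 [375.6  11.8] [ 0.6355 -0.1045  0.062 ] dep [ 0.6311 -0.0918  0.0711]
```

View pics/w2.png

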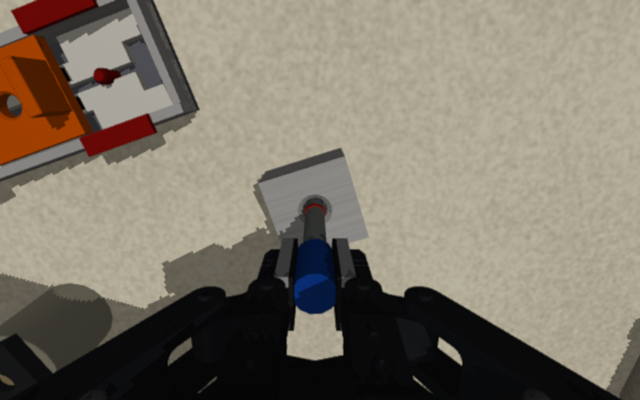

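Gauge gripped (grip at px (275,314) between the pads). Lifting it straight up and carrying it over the ring.

```bash
python3 -m creep '[[0,0,-0.2,0,0,0,5],[0,0,-0.45,0,0,0,5],[0,0,-0.75,0,0,0,5],[0,0,-0.75,0,0,0,5]]'
python3 -m creep '[[-0.33,-0.64,0,0,0,0,5],[-0.33,-0.64,0,0,0,0,5],[-0.33,-0.64,0,0,0,0,5]]'
python3 -m creep '[[-0.33,-0.64,0,0,0,0,5],[-0.33,-0.64,0,0,0,0,5],[-0.33,-0.64,0,0,0,0,5],[-0.33,-0.64,0,0,0,0,5],[-0.33,-0.64,0,0,0,0,5]]'
python3 w.py w3 gauge_grip=.225 band=.153 rim=.072 ingot=.063
python3 - <<'E'
from h import *
import time
s=robot.sense();im,dep=robot.read_camera("wrist")
v,u=np.nonzero(dep>0);o,_=ray("wrist",(0,0),s)
i=robot.camera_info("wrist");K=i["K"];T=i["tool_from_camera"];W=R.from_quat(s["eef_rot"]).as_matrix()
d=dep[v,u];c=np.stack([(u-K[0,2])/K[0,0]*d,(v-K[1,2])/K[1,1]*d,d],1)
P=(c@T[:3,:3].T+T[:3,3])@W.T+s["position"]
k=(abs(P[:,2]-.072)<.006)&(np.hypot(P[:,0]-.633,P[:,1]+.103)<.045)
q=P[k];r=cv2.minAreaRect((q[:,:2]*1000).astype(np.float32));print("collar",len(q),r,np.median(q[:,2]))
g=(P[:,2]>.1)&(P[:,2]<.16)&(np.hypot(P[:,0]-s["position"][0],P[:,1]-s["position"][1])<.03)
for a in np.arange(.1,.19,.01):
    m=(abs(P[:,2]-a)<.005)&(np.hypot(P[:,0]-s["position"][0],P[:,1]-s["position"][1])<.03)
    if m.any():print(a.round(3),m.sum(),P[m].mean(0).round(4))
print(s['position'],s['contact_force'])
E
```

```text
time: 5.0
position: [0.6166, 0.1133, 0.3868]
eef_rot: [0.197, 0.98, 0.003, 0.007]
contact_force: [0.9, -0.9, -1.6]
grip_width: 0.183
time: 5.3
position: [0.6224, -0.003, 0.3801]
eef_rot: [0.202, 0.979, -0.003, 0.001]
contact_force: [-0.1, -0.9, -0.8]
grip_width: 0.178
time: 5.8
position: [0.6311, -0.101, 0.3792]
eef_rot: [0.197, 0.98, 0.001, -0.0]
contact_force: [0.1, 1.0, -0.4]
grip_width: 0.181
[ 0.63113922 -0.10096312  0.37920544] [ 1.96770006e-01  9.80449433e-01  6.50038872e-04 -2.24998823e-04]
gauge_grip 0.7 [273.8 313.7] [ 0.6298 -0.1007  0.225 ] dep [ 0.624  -0.0982  0.2362]
band 0.67 [212.1 315.9] [ 0.6292 -0.0991  0.153 ] dep [ 0.6263 -0.0979  0.1621]
rim 0.74 [185.6 312. ] [ 0.6327 -0.1036  0.072 ] dep [ 0.6344 -0.1044  0.0648]
ingot 0.57 [184.1 312.6] [ 0.6338 -0.1036  0.063 ] dep [ 0.6336 -0.1034  0.0642]
collar 2383 ((634.7017822265625, -103.0517349243164), (46.47001647949219, 46.06288528442383), 4.289820671081543) 0.07175563266158563
0.12 23 [ 0.6273 -0.0979  0.1228]
0.13 76 [ 0.6272 -0.0984  0.1301]
0.14 83 [ 0.6271 -0.0982  0.14  ]
0.15 100 [ 0.6271 -0.0984  0.1508]
0.16 107 [ 0.6272 -0.0982  0.16  ]
0.17 127 [ 0.6272 -0.0984  0.17  ]
0.18 149 [ 0.6273 -0.0983  0.1802]
[ 0.6314458  -0.10016383  0.37918383] [ 0.22082231 -0.20332743 -0.79106667]
```

View pics/w3.png

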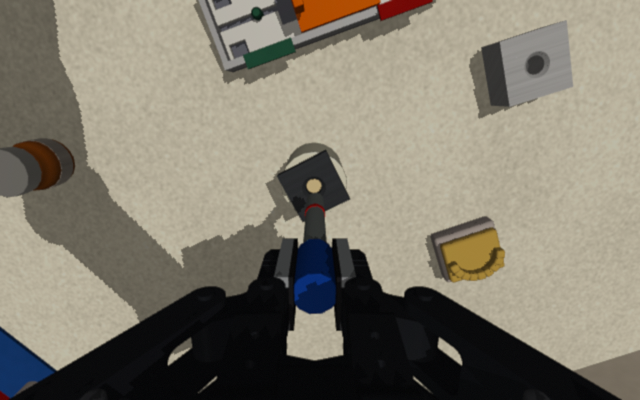

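Rod is vertical with its axis at (0.6316, -0.1001); the collar fit gives (0.6347, -0.1031), hole at px (185,313). I'll align and enter.

```bash
python3 -m creep '[[-0.025,-0.012,0,0,0,0,5],[-0.025,-0.012,0.2,0,0,0,5],[-0.025,-0.012,0.27,0,0,0,5],[-0.025,-0.012,0.3,0,0,0,5],[-0.025,-0.012,0.33,0,0,0,5],[-0.025,-0.012,0.36,0,0,0,5]]'
python3 w.py w4 rim=.072
python3 -c "
from h import *
im=cv2.imread('pics/w4.png');cv2.imwrite('pics/w4c.png',cv2.resize(im[130:330,210:420],None,fx=2.5,fy=2.5,interpolation=2))"
```

```text
time: 6.7
position: [0.6347, -0.1047, 0.3259]
eef_rot: [0.197, 0.98, 0.001, 0.001]
contact_force: [-1.7, 1.2, 5.6]
grip_width: 0.178
[ 0.63466266 -0.10465398  0.32585467] [1.96931565e-01 9.80416841e-01 6.06886241e-04 6.38450075e-04]
rim 0.95 [201.  315.5] [ 0.6347 -0.1036  0.072 ] dep [ 0.6301 -0.1018  0.0875]
```

View pics/w4c.png

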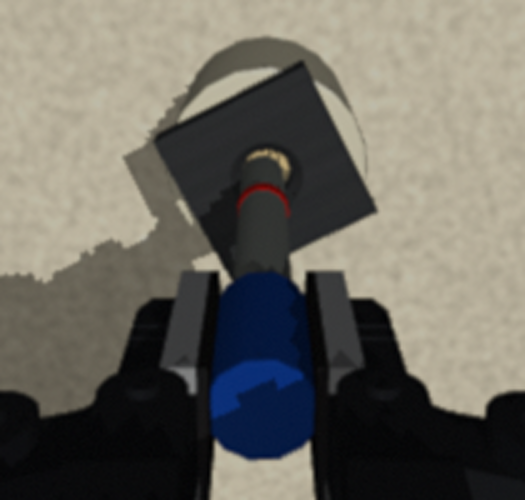

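The foot is in the hole and touching the ingot (5.6 N). Pushing in stages.

```bash
python3 -m creep '[[0,0,0.02,0,0,0,5],[0,0,0.04,0,0,0,5],[0,0,0.06,0,0,0,5],[0,0,0.08,0,0,0,5]]'
```

```text
time: 7.2
position: [0.6349, -0.1044, 0.3151]
eef_rot: [0.197, 0.98, 0.001, 0.001]
contact_force: [-1.4, 2.9, 8.3]
grip_width: 0.181
```

```bash
python3 -m creep '[[0,0,0.013,0,0,0,5],[0,0,0.026,0,0,0,5],[0,0,0.04,0,0,0,5]]'
```

```text
time: 7.5
position: [0.6348, -0.1043, 0.309]
eef_rot: [0.197, 0.98, 0.001, 0.001]
contact_force: [-2.1, 3.3, 8.5]
grip_width: 0.177
```

```bash
python3 -m creep '[[0,0,0.013,0,0,0,5],[0,0,0.026,0,0,0,5],[0,0,0.04,0,0,0,5]]'
```

```text
time: 7.8
position: [0.6348, -0.1042, 0.3029]
eef_rot: [0.197, 0.98, 0.001, 0.001]
contact_force: [-0.9, 3.5, 7.8]
grip_width: 0.182
```

```bash
python3 -m creep '[[0,0,0.013,0,0,0,5],[0,0,0.026,0,0,0,5],[0,0,0.04,0,0,0,5]]'
```

```text
time: 8.1
position: [0.6359, -0.1047, 0.3011]
eef_rot: [0.197, 0.98, 0.001, 0.002]
contact_force: [-7.6, 4.9, 39.2]
grip_width: 0.181
```

```bash
python3 -m creep '[[0,0,0.013,0,0,0,5],[0,0,0.026,0,0,0,5],[0,0,0.04,0,0,0,5]]'
```

```text
time: 8.4
position: [0.6389, -0.1064, 0.2993]
eef_rot: [0.197, 0.98, 0.001, 0.008]
contact_force: [-7.1, 2.1, 54.3]
grip_width: 0.175
```

Bottomed: the push rose to 39 N and then 54 N, held well over 0.2 s. I'll relieve the load, release and rise.

```bash
python3 -m creep '[[0,0,-0.03,0,0,0,5],[0,0,-0.055,0,0,0,5],[0,0,-0.055,0,0,0,30],[0,0,-0.055,0,0,0,50],[0,0,-0.055,0,0,0,50],[0,0,-0.055,0,0,0,50]]'
python3 -m creep '[[0,0,-0.15,0,0,0,50],[0,0,-0.4,0,0,0,50],[0,0,-0.7,0,0,0,50],[0,0,-0.7,0,0,0,50],[0,0,-0.7,0,0,0,50]]'
python3 w.py w5 gauge_grip=.143 rim=.072 band=.072
python3 - <<'E'
from h import *
im=cv2.imread('pics/w5.png');a=cv2.resize(im[120:280,240:400],(400,400),interpolation=2)
s,_=robot.read_camera("side")
for n,z in(("rim",.072),("band",.072),("gauge_grip",.143)):
    k=robot.mark_of("side",n)[:1];print(n,[(x["score"],x["pixel"],at_z("side",x["pixel"],z)) for x in k])
b=cv2.resize(s[200:280,295:375],(400,400),interpolation=2);cv2.imwrite('pics/v5.png',np.hstack([a,b]))
E
```

```text
time: 9.0
position: [0.6334, -0.1055, 0.2963]
eef_rot: [0.197, 0.98, -0.0, -0.001]
contact_force: [0.2, 0.6, -0.1]
grip_width: 0.588
time: 9.5
position: [0.6341, -0.1054, 0.4032]
eef_rot: [0.197, 0.98, 0.0, 0.001]
contact_force: [0.1, 0.4, -0.2]
grip_width: 0.588
[ 0.63412142 -0.10543158  0.40323948] [1.97160283e-01 9.80370956e-01 1.56093747e-05 7.81596875e-04]
gauge_grip 0.58 [202.2 311.7] [ 0.6358 -0.1083  0.143 ] dep [ 0.631  -0.1061  0.1595]
rim 0.93 [174.8 317.8] [ 0.6348 -0.1025  0.072 ] dep [ 0.6307 -0.101   0.0905]
rim 0.74 [235.8 457.3] [ 0.7414 -0.003   0.072 ] dep [0.7671 0.0082 0.0273]
band 0.75 [176.5 317.7] [ 0.6362 -0.1032  0.072 ] dep [ 0.6312 -0.1013  0.0944]
rim [(0.89, [248.2, 332.3], array([ 0.63250869, -0.09330725,  0.072     ]))]
band [(0.76, [251.3, 336.7], array([ 0.63859132, -0.10313372,  0.072     ]))]
gauge_grip [(0.52, [230.7, 337.1], array([ 0.63730213, -0.1010432 ,  0.143     ]))]
```

View pics/v5.png

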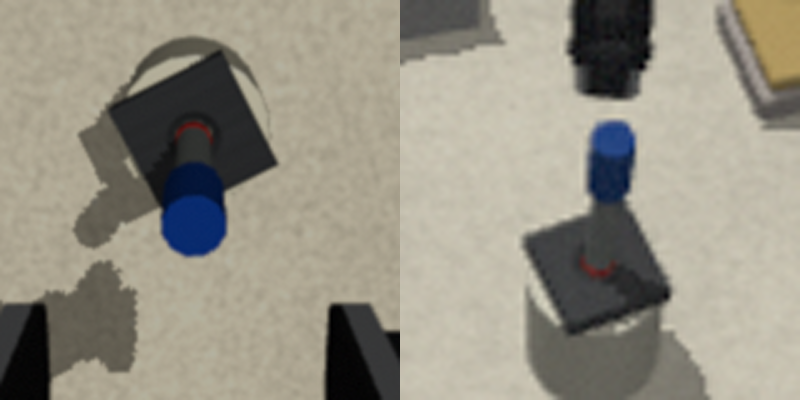

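The band shows right at the mouth in both views, at or inside the chamfer. I'll measure it by depth.

```bash
cat > m.py <<'E'
from h import *
for cam in("wrist","side","top"):
    s=robot.sense();im,dep=robot.read_camera(cam);i=robot.camera_info(cam);K=np.array(i["K"])
    v,u=np.nonzero(dep>0);d=dep[v,u];c=np.stack([(u-K[0,2])/K[0,0]*d,(v-K[1,2])/K[1,1]*d,d],1)
    if cam=="wrist":
        T=np.array(i["tool_from_camera"]);P=(c@T[:3,:3].T+T[:3,3])@R.from_quat(s["eef_rot"]).as_matrix().T+s["position"]
    else: P=(c-np.ravel(i["tvec"]))@R.from_rotvec(np.ravel(i["rvec"])).as_matrix()
    rr=np.hypot(P[:,0]-.6345,P[:,1]+.1035)
    hsv=cv2.cvtColor(im,cv2.COLOR_BGR2HSV)[v,u].astype(int);B,G,Rd=im[v,u].astype(int).T
    col=(abs(P[:,2]-.072)<.008)&(rr>.013)&(rr<.022)
    blue=(B>Rd+50)&(rr<.03)&(P[:,2]>.1)&(P[:,2]<.19); red=(Rd>1.6*G)&(Rd>1.6*B)&(rr<.02)&(Rd>60)
    z0=np.median(P[col,2]);print(cam,"collar",col.sum(),z0.round(4))
    if blue.any():
        zb=P[blue,2];top=zb>zb.max()-.003;print(" grip top",top.sum(),np.median(zb[top]).round(4),zb.max().round(4),"foot depth mm",(120-1000*(np.median(zb[top])-z0)).round(1),"xy",P[blue][top].mean(0).round(4))
    if red.any():
        z=P[red,2]-z0;print(" red n",red.sum(),"z rel collar mm",(1000*np.percentile(z,[0,25,50,75,100])).round(1),"rows",v[red].min(),v[red].max())
        for a in sorted(set(v[red])):print("  row",a,(red&(v==a)).sum(),(1000*np.median(P[red&(v==a),2]-z0)).round(1))
E
python3 m.py
```

```text
wrist collar 987 0.0719
 grip top 470 0.1599 0.1619 foot depth mm 31.9 xy [ 0.6366 -0.1048  0.16  ]
 red n 39 z rel collar mm [-18.6  -0.2   1.9   2.7   7.6] rows 171 179
  row 171 8 -0.2
  row 172 10 2.0
  row 173 5 2.7
  row 174 5 1.9
  row 175 5 2.6
  row 176 3 3.1
  row 177 1 2.3
  row 178 1 2.8
  row 179 1 1.7
side collar 186 0.0719
 grip top 29 0.1604 0.1622 foot depth mm 31.5 xy [ 0.6353 -0.1064  0.1604]
 red n 8 z rel collar mm [-14.7  -0.1   0.3   1.5   4.1] rows 252 254
  row 252 1 -0.7
  row 253 2 -5.3
  row 254 5 0.5
top collar 35 0.0703
```

Two cameras put the foot at 31.5–31.9 mm below the rim, so the collar's top cuts the band (centre about +0.3 mm). Either pin is valid; I take red, the nearer boundary. Turning to the board.

```bash
python3 -m creep '[[0.3,-0.1,0,0,0,-0.2,40],[0.6,-0.2,0,0,0,-0.4,0],[0.9,-0.27,0,0,0,-0.4,0],[0.95,-0.27,0,0,0,-0.4,0],[0.95,-0.27,0,0,0,-0.4,0],[0.95,-0.27,0,0,0,-0.4,0]]'
cat >> w.py <<'E'
if "sled" in "".join(sys.argv):
    o=cv2.cvtColor(im,cv2.COLOR_BGR2HSV);i=robot.camera_info("wrist");K=i["K"];T=i["tool_from_camera"]
    v,u=np.nonzero(cv2.inRange(o,(5,150,90),(18,255,255))*(dep>0));d=dep[v,u]
    c=np.stack([(u-K[0,2])/K[0,0]*d,(v-K[1,2])/K[1,1]*d,d],1)
    P=(c@T[:3,:3].T+T[:3,3])@R.from_quat(s["eef_rot"]).as_matrix().T+s["position"]
    pl=P[(P[:,2]<.037)&(P[:,2]>.015)&(abs(P[:,0]-.49)<.06)];print("plate z",np.median(pl[:,2]).round(4),cv2.minAreaRect((pl[:,:2]*1000).astype(np.float32)))
    lg=P[(P[:,2]>.042)&(P[:,2]<.065)&(abs(P[:,0]-.49)<.06)];print("lug top",np.percentile(lg[:,2],90).round(4))
    for q in(lg[lg[:,1]<np.median(pl[:,1])],lg[lg[:,1]>np.median(pl[:,1])]):
        if len(q)>5:print(" lug",q.mean(0).round(4),q[:,1].min().round(4),q[:,1].max().round(4))
E
python3 w.py w6 sled_center=.028 red_pin=.0225 green_pin=.0225 board=0 lug_a=.044
```

```text
time: 10.65
position: [0.4885, -0.0876, 0.4031]
eef_rot: [0.041, 0.999, -0.0, 0.002]
contact_force: [0.4, -0.3, -0.3]
grip_width: -0.001
[ 0.4885018  -0.08760967  0.40313499] [ 4.12123550e-02  9.99149169e-01 -9.49176565e-05  1.57197700e-03]
sled_center 0.64 [160.5 375.4] [ 0.4891 -0.0256  0.028 ] dep [ 0.4921 -0.0232  0.0134]
red_pin 0.87 [156.7 418.2] [0.4899 0.0195 0.0225] dep [0.4911 0.0213 0.0166]
red_pin 0.6 [373.8 307.7] [ 0.7574 -0.1194  0.0225] dep [ 0.4773 -0.0885  0.3107]
green_pin 0.75 [154.4 310. ] [ 0.4781 -0.0918  0.0225] dep [ 0.4794 -0.0921  0.0151]
green_pin 0.65 [216.9  74.9] [ 0.5251 -0.3535  0.0225] dep [ 0.5147 -0.3271  0.0565]
board 0.77 [152.9 362.5] [ 0.4852 -0.0349  0.    ] dep [ 0.4795 -0.0389  0.0314]
lug_a 0.74 [160.6 408.7] [0.4886 0.0041 0.044 ] dep [0.4859 0.0009 0.0563]
plate z 0.0318 ((488.88311767578125, -27.513347625732422), (69.78517150878906, 58.85875701904297), 85.94623565673828)
lug top 0.0567
 lug [ 0.4848 -0.0582  0.0557] -0.0626 -0.0534
 lug [0.4896 0.0033 0.0557] -0.001 0.0082
```

View pics/w6.png

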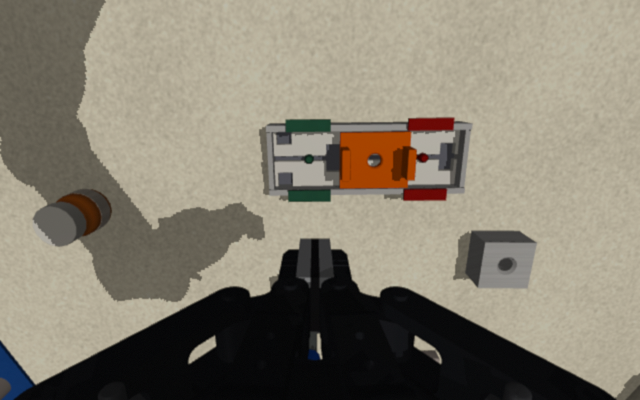

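Pins at px (157,422) red and (159,309) green; sled hole at (160,375), centre (0.488, -0.0275), and the tool is aligned with the board. Lowering the shut fingers behind the -y lug.

```bash
python3 -m creep '[[0.04,0,0.3,0,0,0,0],[0.04,0,0.6,0,0,0,0],[0.04,0,0.9,0,0,0,0],[0.04,0,0.9,0,0,0,0],[0.04,0,0.9,0,0,0,0]]'
python3 -m creep '[[0,0,0.2,0,0,0,0],[0,0,0.35,0,0,0,0],[0,0,0.35,0,0,0,0],[0,0,0.35,0,0,0,0]]'
python3 w.py w7 sled_center=.028
```

```text
time: 11.45
position: [0.4813, -0.0871, 0.2672]
eef_rot: [0.041, 0.999, 0.0, -0.001]
contact_force: [-0.4, 0.2, 0.9]
grip_width: -0.001
time: 11.85
position: [0.4821, -0.0873, 0.2171]
eef_rot: [0.041, 0.999, -0.0, 0.002]
contact_force: [-0.6, 0.1, 0.5]
grip_width: 0.0
[ 0.48209977 -0.08726363  0.21707142] [ 4.14052816e-02  9.99140737e-01 -1.47612300e-04  1.83518367e-03]
sled_center 0.82 [242.4 434.3] [ 0.4886 -0.0276  0.028 ] dep [ 0.4956 -0.0227  0.0136]
plate z 0.0318 ((489.90582275390625, -12.940982818603516), (99.3770751953125, 59.72237014770508), 85.79817199707031)
lug top 0.0565
 lug [ 0.4812 -0.0581  0.0546] -0.0632 -0.0533
 lug [0.4877 0.0034 0.0549] -0.0014 0.0085
```

View pics/w7.png

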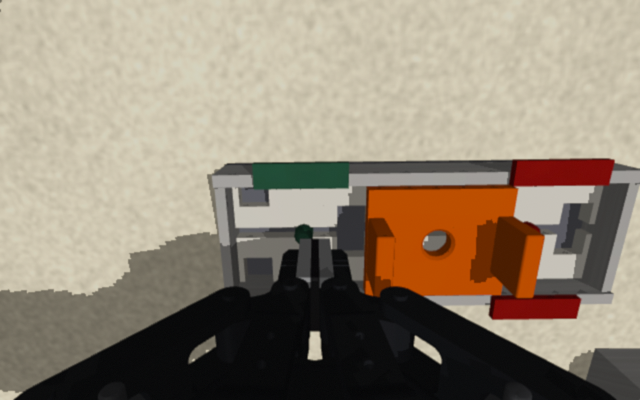

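Fingers sit centred behind the -y lug (px (255,315), lug at (255,380)). Lowering another 5 mm and pushing.

```bash
python3 -m creep '[[0,0,0.033,0,0,0,0],[0,0.05,0.033,0,0,0,0],[0,0.1,0.033,0,0,0,0],[0,0.14,0.033,0,0,0,0],[0,0.18,0.033,0,0,0,0],[0,0.22,0.033,0,0,0,0],[0,0.26,0.033,0,0,0,0],[0,0.3,0.033,0,0,0,0],[0,0.33,0.033,0,0,0,0],[0,0.33,0.033,0,0,0,0]]'
python3 w.py w8 sled_center=.028
```

```text
time: 12.95
position: [0.4852, -0.0366, 0.2099]
eef_rot: [0.041, 0.999, 0.0, -0.0]
contact_force: [-0.3, 0.4, 0.6]
grip_width: 0.003
[ 0.48521631 -0.03663834  0.20994176] [ 4.05033945e-02  9.99179351e-01  3.14719768e-04 -2.13516117e-05]
sled_center 0.94 [249.3 417.5] [0.4904 0.0128 0.028 ] dep [0.4975 0.0169 0.0139]
plate z 0.0318 ((491.1732177734375, 12.753143310546875), (71.36604309082031, 61.3680534362793), 86.2027816772461)
lug top 0.0564
 lug [ 0.4804 -0.0181  0.0542] -0.0223 -0.0138
 lug [0.4911 0.0425 0.0548] 0.0371 0.048
```

```bash
python3 -m creep '[[0,0.02,0,0,0,0,0],[0,0.035,0,0,0,0,0],[0,0.05,0,0,0,0,0],[0,0.06,0,0,0,0,0],[0,0.07,0,0,0,0,0],[0,0.08,0,0,0,0,0],[0,0.08,0,0,0,0,0]]'
python3 w.py w9 sled_center=.020
```

```text
time: 13.75
position: [0.4861, -0.0255, 0.21]
eef_rot: [0.041, 0.999, 0.0, 0.0]
contact_force: [-0.5, -0.1, -0.5]
grip_width: 0.0
[ 0.48614569 -0.02549286  0.21002088] [4.11173302e-02 9.99154321e-01 8.00849849e-05 3.26945448e-05]
sled_center 0.95 [250.2 415.5] [0.4959 0.0251 0.02  ] dep [0.4952 0.0247 0.0215]
plate z 0.0317 ((491.7723083496094, 25.33565330505371), (75.80330657958984, 61.08924102783203), 84.89181518554688)
lug top 0.0564
 lug [ 0.4813 -0.0073  0.0542] -0.0115 -0.0031
 lug [0.4924 0.0531 0.0547] 0.0477 0.0586
```

Still on the rails; a few mm more.

```bash
python3 -m creep '[[0,0.01,0,0,0,0,0],[0,0.015,0,0,0,0,0],[0,0.02,0,0,0,0,0],[0,0.025,0,0,0,0,0],[0,0.03,0,0,0,0,0],[0,0.03,0,0,0,0,0]]'
python3 w.py w10 sled_center=.020
```

```text
time: 14.45
position: [0.4865, -0.0213, 0.21]
eef_rot: [0.041, 0.999, -0.0, 0.0]
contact_force: [0.5, 0.0, 0.4]
grip_width: -0.005
[ 0.48649958 -0.02127587  0.21001081] [ 4.12756289e-02  9.99147797e-01 -4.42196589e-05  2.18023219e-05]
sled_center 0.81 [239.6 408.7] [0.4901 0.0259 0.02  ] dep [0.4891 0.0253 0.022 ]
plate z 0.0238 ((491.3452453613281, 27.659717559814453), (71.83182525634766, 60.097469329833984), 86.13383483886719)
lug top 0.0485
 lug [ 0.4833 -0.0034  0.0475] -0.0076 0.0005
 lug [0.4922 0.0571 0.0476] 0.0521 0.0621
```

The plate dropped 8 mm (0.0318 → 0.0238; lug top 0.0485). Backing off, rising and checking.

```bash
python3 -m creep '[[0,-0.08,0,0,0,0,0],[0,-0.1,0,0,0,0,0],[0,-0.1,-0.2,0,0,0,0],[0,-0.1,-0.5,0,0,0,0],[0,-0.1,-0.95,0,0,0,0],[0,-0.1,-0.95,0,0,0,0],[0,-0.1,-0.95,0,0,0,0]]'
python3 w.py w11 sled_center=.020
python3 m.py | grep -v row
python3 - <<'E'
from h import *
im=cv2.imread('pics/w11.png')
s,_=robot.read_camera("side");cv2.imwrite('pics/v11.png',np.hstack([cv2.resize(im[100:300],(480,150)),np.zeros((150,0,3),np.uint8)]))
a=cv2.resize(im,(400,250));b=cv2.resize(s[130:290,200:400],(400,320),interpolation=2)
c=np.zeros((320,800,3),np.uint8);c[:250,:400]=a;c[:,400:]=b;cv2.imwrite('pics/v11.png',c)
E
```

```text
time: 15.25
position: [0.486, -0.037, 0.3556]
eef_rot: [0.042, 0.999, 0.0, 0.004]
contact_force: [0.9, -0.2, 1.1]
grip_width: -0.003
[ 0.48603026 -0.03696466  0.35556187] [4.18585257e-02 9.99117296e-01 1.51023245e-04 3.53123983e-03]
sled_center 0.62 [172.2 386.3] [0.4915 0.0282 0.02  ] dep [0.4913 0.0281 0.0208]
plate z 0.0238 ((490.8388977050781, 27.305328369140625), (71.764892578125, 59.19068145751953), 85.61788177490234)
lug top 0.0487
 lug [ 0.4882 -0.0043  0.0478] -0.0093 0.0008
 lug [0.4935 0.0571 0.0477] 0.0522 0.0618
wrist collar 0 nan
side collar 191 0.0718
 grip top 31 0.1605 0.1621 foot depth mm 31.3 xy [ 0.6355 -0.1059  0.1605]
top collar 89 0.0711
 grip top 6 0.1652 0.1654 foot depth mm 25.9 xy [ 0.6351 -0.1076  0.1647]
  return _methods._mean(a, axis=axis, dtype=dtype,
  ret = ret.dtype.type(ret / rcount)
```

View pics/v11.png

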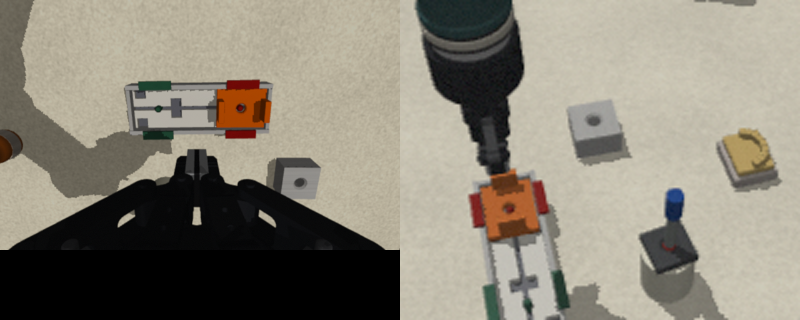

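The sled sits over the red pin (red shows in its hole at (240,107)), the gauge stands in the ring at (674,205), and the robot is clear.

```bash
python3 -c "
from cell import robot
print(robot.job_done())"
```

```text
the job is handed in; nothing more can be done
None
```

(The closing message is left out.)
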